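# Put the tea infuser away in its wing-cap canister

## Robot

A 7-joint arm with a two-finger parallel gripper is mounted at the origin on the work surface. World frame = base frame: x ahead of the robot, y to its left, z up, the work surface at z = 0. Lengths are in m, angles in rad, forces in N, time in s.
With the tool pointing down it reaches from about 0.425 to 1.025 m from the base axis. Payload 3.6 kg.
Tool frame: the origin (TCP) lies at the very end of the fingers, on their centre line; the grasp point (between the pads) lies behind it (r.grip_depth is the z of the grasp point in the tool frame, in m); z points along the fingers, y is the line along which they close (so a half turn about z gives the same grasp; the last joint's range is limited). The gripper opens to 85 mm and grips with 20 to 120 N. Pads are 22 mm wide; open, the fingers measure 114 mm over their backs; the gripper's body (76 mm by 85 mm) begins 54 mm behind the grasp point. The pads swing forward as they close: fully open they stand 13 mm farther back than shut.
Start: joints at [-1.399, 0.591, 0.048, 1.609, -0.033, 0.943, -0.034], TCP at [0.19, 0.7, 0.231] pointing down, gripper open.
Joint ranges: [-2.69, 2.69], [-0.47, 2.24], [-1.27, 1.36], [0.19, 2.51], [-1.53, 4.68], [0.08, 2.07], [-3.09, 3.09]. Speed limits (rad/s): [2.57, 2.57, 3.14, 3.14, 3.14, 3.14, 3.14].

## Interface

Orientations are given as a unit quaternion [w, x, y, z].
In Python, from station import r, claw, imaging, order gives the robot as it stands. Calls block until the motion is done:
- r.goto(position, orientation): joint-space move of the TCP to a pose.
- r.move_l(position, frame=None, feed=0.15, force_limit=None): straight line of the TCP; frame=None keeps the orientation; feed is the mean speed in m/s. With force_limit (N) it stops when the force on the tool has changed by that much, and returns True; else False.
- r.move_j(angles): joint-space move.
- claw.ungrasp() and claw.clamp(f_grip=None): open the fingers fully, or close them until they stop; f_grip is the grip in N (None keeps the last).
- r.wait(seconds).
- r.ik(position, orientation): joint angles nearest the present ones, or None.
- r.sense(): the state.
- imaging.capture(name): name is "scene" or "top" or "wrist"; returns a dict with "image" (384x512x3 uint8, red, green, blue), "range_z" (384x512 float32, m along the optical axis (not along the pixel's ray), 0 where there is no reading), "fx", "fy", "cx", "cy" (pixels), "R" (3x3) and "t" (3): a world point X has camera coordinates R X + t; the wrist camera has in their place "hand_eye" (4x4, takes a point from camera to tool coordinates, whose origin is the TCP and whose axes are the flange's). Camera axes: x right, y down, z forward; pixel columns grow to the right and rows downward; lengths in m; the calibration is good to about 2 mm. A picture is of the moment at which its call begins: read the wrist's pose just before it.
A pose or a line that the arm cannot do raises r.IKError and nothing moves.
- order.job_done(): hands the job in; it is judged then, once.
The state is a dict: "time": time; "joints": joint angles; "dq": joint speeds; "tau": joint torques, N m; "tcp_pos": TCP position; "tool_rot": TCP orientation; "wrist_force": force on the tool from outside, world axes, zero at the start; "wrist_torque": the same for the moment, N m; "finger_gap": finger opening in m; "grip_force": force on a finger pad.
Only numpy, scipy, OpenCV 4.12 (cv2) and the standard library are available. Lean on these libraries where they do the work, as an engineer would, in place of code of your own. Each camera call takes 0.05 s, during which the arm holds its last target. There are 200 camera calls.

## Task

Put the small steel tea infuser away in the canister: twist the canister's hinged wing cap anticlockwise until it is free, flip it right open, set the infuser inside and let go of it. Then fold the cap shut over it and twist the cap clockwise until it is fully home. Leave the other things on the dresser where they stand, without knocking them.

Things in the scene. Friction and masses are not known exactly. Their poses are not given: they have to be found in the camera images.
- canister: White ceramic canister, fixed to the dresser by a round foot plate (120 mm across, 3 mm thick). Outer diameter 100 mm, 80 mm tall. Origin on its axis at the dresser top; z up. Its x axis points from its axis to the strap hinge of its wooden cap, on the side roughly away from the robot (within 0.45 rad of straight ahead); y is to the left of x.
- strap (a joint): Hinge (rad) carrying the wooden cap on a steel loop; axis parallel to the canister's y through canister_hinge. 0 = cap closed; grows as the side near the robot rises and the cap tips over away from the mouth; stop at 1.9. Stiff (0.10 N m friction): stays where it is left. It opens, and closes fully, only with joint cap above 2.0; below that a lug in the skirt catches on a ledge of the canister.
- canister_hinge (a point): Point on the axis of the strap hinge: 66 mm from the canister's axis along its x, 80 mm above the dresser top.
- cap (a joint): Turn (rad) of the cap about its own axis. 0 = screwed home (clockwise stop), grows anticlockwise to the stop at 2.2 = free. Friction 0.12 N m; it does not rise. Starts at 0 to 0.35. Seen from above, closed, the wing's long direction lies at angle (value - 0.629) anticlockwise from the canister's x: home it points about 36 deg right of x, free it is parallel to the hinge axis.
- wing_top (a point): Centre of the top face of the cap's wing. The wing is an upright bar standing across the middle of the cap, 96 mm long, 14 mm thick, 32 mm tall; closed, its top is 124 mm above the dresser. It can be pushed round by one end, and pushed over at its middle towards the hinge. Strap and cap together weigh 0.14 kg.
- canister_mouth (a point): Centre of the canister's open mouth (92 mm across), at its rim 80 mm above the dresser; the inner floor is 6 mm above the dresser. The cap over it is a brown wooden disc of 120 mm diameter; closed, its underside is at 80 mm and its flat top at 92 mm above the dresser, with a 24 mm deep skirt (4 mm wall) hanging from the disc outside the neck.
- infuser: Small upright steel tea infuser, a closed barrel of 26 mm diameter and 43 mm height with darker bands, drawn in to a 13 mm knob at the top; 55 mm tall overall, about 60 g, loose. Origin at the centre of its underside, z up along it. Stands on the dresser to the right of the canister (seen from the robot); the egg cup stands in the other of the two spots there.
- infuser_mid (a point): Middle of the infuser on its axis, 27.5 mm above its underside.
- egg_cup: White egg cup, open on top, rim 48 mm across, 58 mm tall; origin at the centre of its underside. Leave it.
- mug: Terracotta mug, 80 mm across, 92 mm tall, with a handle; origin at the centre of its underside. Leave it.
- kettle: White kettle, about 170 mm across and 215 mm tall with spout and handle, on the left; origin at the centre of its underside. Leave it.
- shaker: Glass sugar shaker with steel top, 72 mm across, 124 mm tall, beyond the canister; origin at the centre of its underside. Leave it.
- spoon: Wooden spoon, 240 mm long, lying flat on the right. Leave it.
There are look-alikes about, which are no part of the job. Leave any blue, purple or red look-alike of the canister alone.

How it is judged:
On the way, in this order (a step that is already met when the one before it is completed fails the run):
1. the cap is twisted free (value of joint cap above 1.9 rad), for 0.1 s.
2. the cap is flipped open (value of joint strap above 1.3 rad), for 0.2 s.
3. the infuser is inside the canister and let go, the cap still open (horizontal distance between infuser_mid and canister below 0.046 m and z of infuser_mid in the frame of canister below 0.055 m and contact force between the fingers and infuser below 0.05 N and value of joint strap above 1 rad), for 0.2 s.
4. the cap is folded shut over it (horizontal distance between infuser_mid and canister below 0.046 m and z of infuser_mid in the frame of canister below 0.055 m and value of joint strap below 0.05 rad), for 0.1 s.
5. the cap is twisted home (all of step 4 and value of joint cap below 0.15 rad), for 0.1 s.
At the end, for the whole second after the job is handed in: The infuser is at rest inside the canister (its middle within 46 mm of the canister's axis and less than 55 mm above the dresser top), the cap lies shut (joint strap below 0.05 rad) and is screwed home (joint cap below 0.15 rad) (all of step 5 and linear speed of infuser below 0.02 m/s); the robot touches nothing.
It fails at once if the egg cup was moved more than 30 mm (distance of egg_cup from where it was at the start of the episode above 0.03 m).
It fails at once if the mug was moved more than 30 mm (distance of mug from where it was at the start of the episode above 0.03 m).
It fails at once if the kettle was moved more than 30 mm (distance of kettle from where it was at the start of the episode above 0.03 m).
It fails at once if the shaker was moved more than 30 mm (distance of shaker from where it was at the start of the episode above 0.03 m).
It fails at once if the spoon was moved more than 30 mm (distance of spoon from where it was at the start of the episode above 0.03 m).
It also fails if it takes over 72 s, if anything falls off the work surface, if the arm or the gripper's body presses on something with over 40 N, if the wrist force passes 120 N, or if a joint passes its speed limit or range.

## Working session

There is one attempt and no reset: what is moved stays moved. The work goes in short steps, each a Python script; the robot and the scene stay as the last script left them, time stands still between calls to the robot, and variables do not carry over. Pictures are saved under pics/ and viewed, at most 10 in all, crops included, and the job is handed in when it is done.

```bash
mkdir -p pics; ls
python3 - <<'E'
from station import r,claw,imaging,order
import cv2,numpy as np
a=[]
for n in("scene","top"):
    d=imaging.capture(n); np.savez(f"{n}0.npz",**d); a.append(d["image"])
    cv2.imwrite(f"pics/{n}0.png",cv2.cvtColor(d["image"],cv2.COLOR_RGB2BGR))
    print(n,d["fx"],d["cx"],d["cy"],np.round(-d["R"].T@d["t"],3))
s=r.sense();print(s["time"],s["tcp_pos"],s["tool_rot"],r.grip_depth)
E
```

```text
pics
scene 351.1367585666562 257.91431783455886 183.9541053791583 [ 1.329 -0.251  0.714]
top 459.7698623312112 253.92232956378606 193.98860766703135 [0.508 0.06  1.39 ]
0.1 [0.19024135 0.69880714 0.23026962] [-7.76154262e-05  1.32483353e-01  9.91184705e-01 -1.01815063e-03] -0.0187
```

View pics/scene0.png

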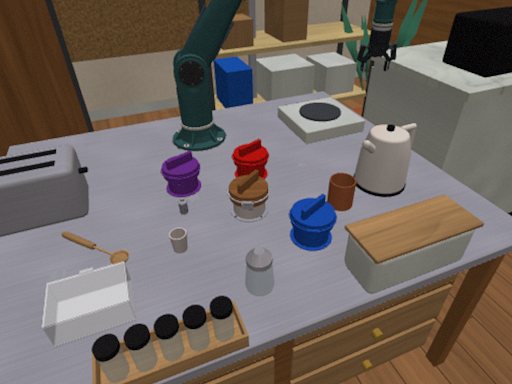

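View pics/top0.png

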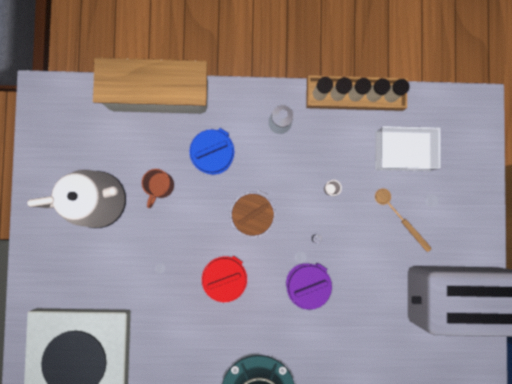

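The top view shows four canister-like objects: a brown/white one at (252,214), red at (224,279), purple at (309,286) and blue at (212,151). Only the brown cap on a white body fits the description. The infuser is the small grey thing at (315,238). The white cup at (332,188) is the egg cup. I'll measure from both views and check with an enlarged crop.

```bash
cat > u.py <<'E'
import numpy as np,cv2
def cloud(d):
    z=d["range_z"]; v,u=np.indices(z.shape)
    P=np.stack([(u-d["cx"])/d["fx"]*z,(v-d["cy"])/d["fy"]*z,z],-1)
    if "hand_eye" in d: raise ValueError
    P=(P-d["t"])@d["R"]; P[z<=0]=np.nan
    return P
E
python3 - <<'E'
from u import *
crops=[]
for n,(cu,cv),(iu,iv) in(("top",(252,214),(315,238)),("scene",(249,195),(183,207))):
    d=dict(np.load(n+"0.npz")); P=cloud(d); im=d["image"]
    hsv=cv2.cvtColor(im,cv2.COLOR_RGB2HSV)
    m=np.zeros(P.shape[:2],bool); m[cv-32:cv+32,cu-32:cu+32]=1
    dist=np.linalg.norm(P[...,:2]-P[cv,cu,:2],axis=-1)
    for lab,lo,hi in(("disc",.083,.098),("wing",.112,.135)):
        q=P[m&(P[...,2]>lo)&(P[...,2]<hi)&(dist<.11)]
        mn=q.mean(0); w,V=np.linalg.eigh(np.cov(q[:,:2].T))
        c,rad=cv2.minEnclosingCircle(q[:,:2].astype(np.float32))
        print(n,lab,len(q),mn.round(4),"dir",np.degrees(np.arctan2(V[1,1],V[0,1])).round(1),"circ",np.round(c,4),round(rad,4), "zmed",np.median(q[:,2]).round(4))
    m[:]=0; m[iv-16:iv+16,iu-12:iu+12]=1
    q=P[m&(P[...,2]>.012)&(P[...,2]<.09)]
    c,rad=cv2.minEnclosingCircle(q[:,:2].astype(np.float32))
    print(n,"inf",len(q),q.mean(0).round(4),q.max(0).round(4),q.min(0).round(4),np.round(c,4),rad)
    x0,y0=min(cu,iu)-45,cv-50
    crops.append(cv2.resize(im[y0:y0+110,x0:x0+160],(640,440),interpolation=cv2.INTER_CUBIC)[:,:400] if 0 else cv2.resize(im[y0:y0+100,x0:x0+160],(480,300),interpolation=cv2.INTER_CUBIC))
    # other things
    for nm,(a,b) in ((("egg",(332,188)),("shaker",(281,117)),("mug",(156,184)),("red",(224,279)),("purple",(309,286)),("blue",(212,151))) if n=="top" else ()):
        print(nm,P[b,a].round(3))
cv2.imwrite("pics/crop0.png",cv2.cvtColor(np.vstack(crops),cv2.COLOR_RGB2BGR))
E
```

```text
top disc 1237 [0.5251 0.0312 0.0919] dir -170.6 circ [0.53   0.0303] 0.065 zmed 0.0921
top wing 173 [0.5238 0.0315 0.1236] dir 124.1 circ [0.5239 0.0318] 0.0475 zmed 0.1238
top inf 74 [ 0.4576 -0.159   0.0441] [ 0.469  -0.148   0.0603] [ 0.445  -0.1737  0.016 ] [ 0.4574 -0.1608] 0.012999746948480606
egg [ 0.608 -0.212  0.006]
shaker [ 0.796 -0.044  0.119]
mug [0.608 0.32  0.002]
red [0.344 0.104 0.126]
purple [ 0.329 -0.129  0.122]
blue [0.698 0.148 0.102]
scene disc 649 [0.5427 0.0236 0.0928] dir 58.2 circ [0.533 0.026] 0.0657 zmed 0.0936
scene wing 153 [0.5311 0.0252 0.1222] dir 123.8 circ [0.5247 0.0247] 0.0469 zmed 0.1237
scene inf 137 [ 0.4484 -0.1639  0.0327] [ 0.4734 -0.13    0.0596] [ 0.3527 -0.1777  0.0122] [ 0.4131 -0.1693] 0.06083793565630913
```

View pics/crop0.png

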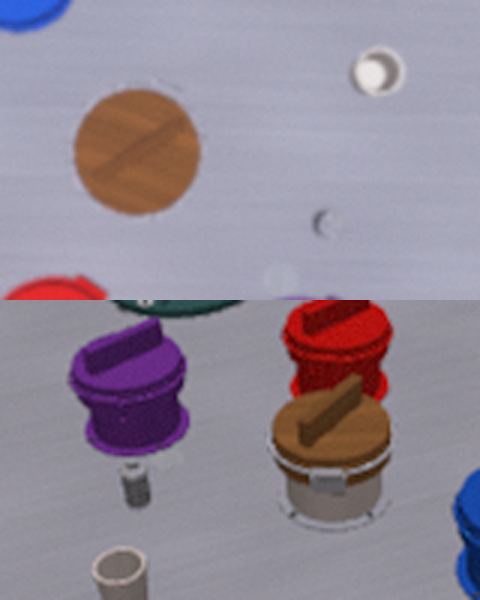

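The crop confirms it: brown cap on a white body with a steel strap at crop (328,482), and the banded steel infuser at crop (135,485). By position and colour the rest are look-alikes or the egg cup. I'll go above the canister for one close look.

```bash
cat >> u.py <<'E'
from station import r,claw,imaging,order
from scipy.spatial.transform import Rotation as Rn
def down(a):   # tool down, closing direction at world angle a
    s,c=np.sin(a),np.cos(a)
    q=Rn.from_matrix(np.array([[-s,c,0],[c,s,0],[0,0,-1]])).as_quat()
    return [q[3],q[0],q[1],q[2]]
def look(name):
    s=r.sense(); d=imaging.capture("wrist")
    w,x,y,z=s["tool_rot"]; T=np.eye(4); T[:3,:3]=Rn.from_quat([x,y,z,w]).as_matrix(); T[:3,3]=s["tcp_pos"]
    C=T@d["hand_eye"]; d["R"]=C[:3,:3].T; d["t"]=-d["R"]@C[:3,3]; del d["hand_eye"]
    np.savez(name+".npz",**d); cv2.imwrite(f"pics/{name}.png",cv2.cvtColor(d["image"],cv2.COLOR_RGB2BGR))
    return d,cloud(d)
def st():
    s=r.sense(); print("t%.2f"%s["time"],"tcp",np.round(s["tcp_pos"],4),"F",np.round(s["wrist_force"],1),"T",np.round(s["wrist_torque"],2),"gap %.4f"%s["finger_gap"],"grip",np.round(s["grip_force"],1),"q",np.round(s["joints"],2)); return s
E
python3 - <<'E'
from u import *
r.move_l([0.19,0.7,0.42],feed=.4); st()
for a in(34,-146):
    q=r.ik([.524,.03,.33],down(np.radians(a))); print(a,None if q is None else np.round(q,2))
E
```

```text
t0.72 tcp [0.19   0.7    0.4212] F [ 0.1 -1.4 -1. ] T [-0.02  0.04 -0.03] gap 0.0855 grip 0.0 q [-1.41  0.46  0.06  1.39 -0.03  1.3  -0.04]
34 [-0.69  0.27  0.69  1.97 -0.21  0.97  0.69]
-146 [ 0.76  0.46 -1.24  1.91  0.49  1.12  3.07]
```

Run:
```python
from u import *
r.goto([.50,.03,.33],down(np.radians(34))); st()
d,P=look("w1")
for lab,lo,hi in(("foot",.001,.006),("disc",.086,.098),("wing",.116,.132)):
    q=P[(P[...,2]>lo)&(P[...,2]<hi)&(np.hypot(P[...,0]-.524,P[...,1]-.03)<.072)]
    if len(q)<5: continue
    c,rad=cv2.minEnclosingCircle(q[:,:2].astype(np.float32)); w,V=np.linalg.eigh(np.cov(q[:,:2].T))
    print(lab,len(q),q.mean(0).round(4),"circ",np.round(c,4),round(rad,4),"rect",cv2.minAreaRect(q[:,:2].astype(np.float32)),"dir",np.degrees(np.arctan2(V[1,1],V[0,1])).round(1))
```

```text
t3.35 tcp [0.5004 0.0313 0.33  ] F [ 0.1 -0.6 -1.3] T [-0.04 -0.06 -0.  ] gap 0.0854 grip 0.0 q [-0.73  0.23  0.7   2.01 -0.18  0.96  0.66]
foot 232 [0.4876 0.0673 0.0016] circ [0.5148 0.0369] 0.0709 rect ((0.49240949749946594, 0.05529577285051346), (0.14156100153923035, 0.06060414016246796), 50.684059143066406) dir 47.7
disc 5050 [0.5239 0.0319 0.0923] circ [0.5294 0.0269] 0.0637 rect ((0.5260418653488159, 0.028889179229736328), (0.11835186183452606, 0.11885660141706467), 11.887704849243164) dir -146.8
wing 815 [0.5247 0.0308 0.1235] circ [0.5245 0.0288] 0.0472 rect ((0.5257404446601868, 0.029744364321231842), (0.014052234590053558, 0.09385813772678375), 34.59123611450195) dir 124.1
```

View pics/w1.png

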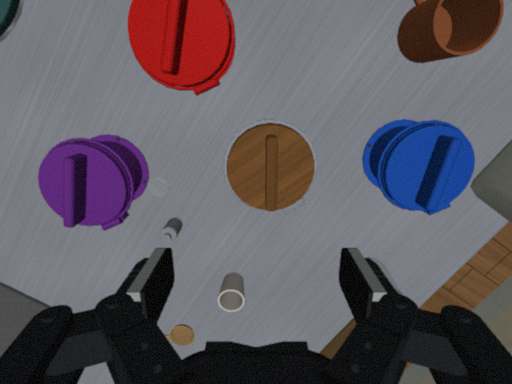

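The wrist view shows the brown cap at (271,167), wing near vertical in the picture, and the infuser at (172,228). All three views agree to a few mm. Next: grip the wing and twist.

Run:
```python
from u import *
d=dict(np.load("w1.npz")); P=cloud(d)
q=P[(P[...,2]>.03)&(P[...,2]<.075)&(np.hypot(P[...,0]-.457,P[...,1]+.16)<.03)]
print("inf",len(q),q.mean(0).round(4),cv2.minEnclosingCircle(q[:,:2].astype(np.float32)),q[:,2].max())
C=[.5252,.0297]; o=down(np.radians(34.3))
r.goto(C+[.17],o); r.move_l(C+[.098],feed=.08,force_limit=15); st()
claw.clamp(50); s=st()
q=list(s["joints"]); q0=q[6]
q[6]=q0-.3; r.move_j(q); s=st()
w,x,y,z=s["tool_rot"]; m=Rn.from_quat([x,y,z,w]).as_matrix(); print("closing dir",np.degrees(np.arctan2(m[1,1],m[0,1])))
```

```text
inf 233 [ 0.4601 -0.1594  0.045 ] ((0.4600815773010254, -0.16337235271930695), 0.013173116371035576) 0.05676846484880997
t5.14 tcp [0.5256 0.0296 0.0983] F [ 0.4 -0.  -0.4] T [-0.    0.02 -0.02] gap 0.0852 grip 0.0 q [-0.47  0.6   0.45  2.16 -0.55  0.49  1.01]
t5.79 tcp [0.5249 0.0295 0.0982] F [-1.4 -0.3  3.7] T [-0.02  0.23  0.09] gap 0.0130 grip 51.6 q [-0.47  0.6   0.45  2.17 -0.55  0.49  1.01]
t6.18 tcp [0.5266 0.0296 0.0986] F [ 1.9 -0.3  3. ] T [-0.3  -0.59  1.67] gap 0.0130 grip 130.7 q [-0.47  0.6   0.45  2.16 -0.55  0.49  0.71]
closing dir 17.587119624709636
```

I had the joint sign reversed, so that pressed against the home stop and slipped. I'll turn back, release, re-grip half a turn round and check the wing angle first.

Run:
```python
from u import *
C=[.5252,.0297]
q=list(r.sense()["joints"]); q[6]+=.3; r.move_j(q); st()
claw.ungrasp(); r.move_l(C+[.20],feed=.2)
q=list(r.sense()["joints"]); q[6]-=np.pi; r.move_j(q); st()
d,P=look("w2")
for lab,lo,hi in(("disc",.086,.098),("wing",.116,.132)):
    p=P[(P[...,2]>lo)&(P[...,2]<hi)&(np.hypot(P[...,0]-.524,P[...,1]-.03)<.072)]
    print(lab,len(p),p.mean(0).round(4),"rect",cv2.minAreaRect(p[:,:2].astype(np.float32)) if len(p)>9 else "")
```

```text
t6.58 tcp [0.5249 0.0297 0.0982] F [-1.9  0.2  2.3] T [0.07 0.58 0.09] gap 0.0134 grip 51.4 q [-0.47  0.6   0.45  2.17 -0.55  0.49  1.01]
t10.57 tcp [0.5245 0.03   0.1994] F [ 0.6  0.5 -0.1] T [-0.03 -0.    0.05] gap 0.0853 grip 0.0 q [-0.6   0.45  0.62  2.1  -0.4   0.7  -2.26]
disc 11056 [0.5281 0.0243 0.0924] rect ((0.525212824344635, 0.028270430862903595), (0.11915655434131622, 0.11878656595945358), 22.234394073486328)
wing 1907 [0.5277 0.0248 0.1237] rect ((0.5254544615745544, 0.028036868199706078), (0.014047970995306969, 0.09506721794605255), 34.79319381713867)
```

View pics/w2.png

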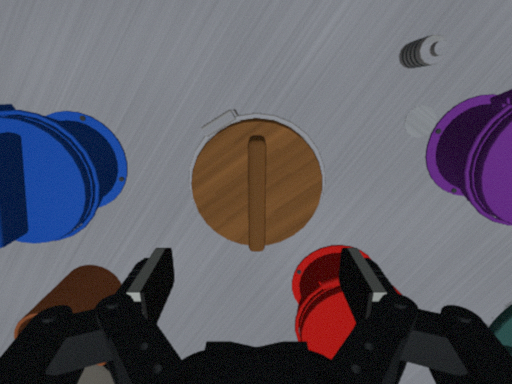

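Wing at (257,190), unchanged, and the hinge bracket at (203-238,112-127) is about 31-36° left of the wing, so the cap is near home. Now grip and twist anticlockwise.

Run:
```python
from u import *
d=dict(np.load("w2.npz")); cam=-d["R"].T@d["t"]
for u,v in((203,127),(238,112),(220,119)):
    ray=d["R"].T@np.array([(u-d["cx"])/d["fx"],(v-d["cy"])/d["fy"],1]); X=cam+ray*(.08-cam[2])/ray[2]
    print(X.round(4),np.degrees(np.arctan2(X[1]-.0287,X[0]-.5253)),np.hypot(X[1]-.0287,X[0]-.5253))
C=[.5253,.0290]
r.goto(C+[.17],down(np.radians(34.7-180))); st()
r.move_l(C+[.098],feed=.1,force_limit=15)
claw.clamp(50); q=list(st()["joints"])
for k in (.7,1.4,1.95,2.2):
    p=q.copy(); p[6]+=k; r.move_j(p); st()
```

```text
[0.5947 0.0123 0.08  ] -13.27080342561222 0.07126941430049197
[ 0.5763 -0.0161  0.08  ] -41.2986661745879 0.06794230607410996
[ 0.586  -0.0021  0.08  ] -26.914411454418502 0.06809896797056243
t10.88 tcp [0.5238 0.029  0.1691] F [ 0.7  0.6 -0.4] T [ 0.   -0.04 -0.03] gap 0.0853 grip 0.0 q [-0.56  0.49  0.57  2.13 -0.44  0.64 -2.22]
t12.39 tcp [0.5251 0.029  0.0982] F [-0.8  0.3  3.2] T [-0.05  0.2  -0.04] gap 0.0131 grip 51.9 q [-0.47  0.6   0.46  2.16 -0.55  0.49 -2.12]
t13.10 tcp [0.5252 0.0291 0.0982] F [-0.2 -0.2  1.5] T [-0.04  0.15  0.06] gap 0.0130 grip 51.9 q [-0.47  0.6   0.46  2.16 -0.55  0.49 -1.42]
t13.81 tcp [0.5252 0.0291 0.0982] F [-0.5 -0.3  2.8] T [0.07 0.14 0.09] gap 0.0128 grip 51.9 q [-0.47  0.6   0.46  2.16 -0.55  0.49 -0.72]
t14.40 tcp [0.5251 0.0291 0.0982] F [-0.4  0.1  2.1] T [0.04 0.15 0.08] gap 0.0130 grip 51.9 q [-0.47  0.6   0.46  2.16 -0.55  0.49 -0.18]
t14.75 tcp [0.5244 0.0274 0.0982] F [-3.  -2.6  4.8] T [-0.63  0.58 -1.57] gap 0.0127 grip 65.2 q [-0.47  0.6   0.46  2.17 -0.55  0.49  0.07]
```

The stop is reached (torque -1.57). I'll measure the free wing's direction, which gives the hinge direction.

Run:
```python
from u import *
claw.ungrasp(); r.move_l([.5253,.029,.20],feed=.25)
d,P=look("w3")
for lab,lo,hi in(("disc",.086,.098),("wing",.116,.132)):
    p=P[(P[...,2]>lo)&(P[...,2]<hi)&(np.hypot(P[...,0]-.524,P[...,1]-.03)<.072)]
    w,V=np.linalg.eigh(np.cov(p[:,:2].T))
    print(lab,len(p),p.mean(0).round(4),"rect",cv2.minAreaRect(p[:,:2].astype(np.float32)),np.degrees(np.arctan2(V[1,1],V[0,1])))
st()
```

```text
disc 10864 [0.5277 0.0331 0.0922] rect ((0.5260972380638123, 0.028711557388305664), (0.11873156577348709, 0.11845264583826065), 16.778635025024414) 155.87462389986294
wing 1887 [0.5276 0.0321 0.1235] rect ((0.5261181592941284, 0.028449449688196182), (0.09553254395723343, 0.013991301879286766), 65.70403289794922) 65.67345463568273
t16.05 tcp [0.5245 0.0293 0.1995] F [ 0.9 -0.4 -0.7] T [-0.06  0.    0.  ] gap 0.0853 grip 0.0 q [-0.6   0.45  0.62  2.1  -0.4   0.71 -0.05]
```

```bash
cat >> u.py <<'E'
PSI=np.radians(-24.3); CC=np.array([.5257,.0287])
def sz(s,z,c=0): # canister-plane coordinates (m) -> world
    return [CC[0]+s*np.cos(PSI)-c*np.sin(PSI),CC[1]+s*np.sin(PSI)+c*np.cos(PSI),z]
E
python3 - <<'E'
from u import *
claw.clamp(20)
o=down(PSI+np.pi/2)
q=r.ik(sz(-.036,.16),o); print(np.round(q,2))
r.goto(sz(-.036,.16),o); r.move_l(sz(-.036,.117),feed=.15)
for th in (0,.3,.6,.9,1.2,1.4,1.57,1.7,1.85,1.92):
    h=np.interp(th,[0,1.2,1.57],[37,37,50]) if th<=1.57 else 28
    e=-11 if th<=1.57 else 11
    p=sz((66+e-73*np.cos(th)+h*np.sin(th))/1e3,(80+73*np.sin(th)+h*np.cos(th))/1e3)
    hit=r.move_l(p,feed=.12,force_limit=30 if th>1.5 else 40); F=r.sense()["wrist_force"]; print(th,hit,np.round(F,1))
    if hit: break
st()
r.move_l(sz(.02,.30),feed=.3)
d,P=look("w4"); d=imaging.capture("scene"); np.savez("scene1.npz",**d)
cv2.imwrite("pics/scene1.png",cv2.cvtColor(cv2.resize(d["image"][100:300,130:400],(800,592)),cv2.COLOR_RGB2BGR)); st()
E
```

```text
[-0.31  0.42  0.17  2.19 -0.13  0.55  1.1 ]
0 False [-3.2  0.8  1.4]
0.3 False [-4.  -0.3  4.9]
0.6 False [-2.9 -1.4  6.4]
0.9 False [-0.4  0.7  0.5]
1.2 False [ 0.5 -0.3 -0.6]
1.4 False [-0.3  0.1  0.9]
1.57 False [-0.2 -0.3 -0.1]
1.7 False [-0.2 -0.7 -0.1]
1.85 False [-0.1  0.   0.4]
1.92 False [-0.   0.3 -0.7]
t21.43 tcp [ 0.6428 -0.0241  0.1389] F [-0.   0.3 -0.7] T [-0.09 -0.12  0.02] gap 0.0002 grip 0.0 q [-0.14  0.6   0.16  1.87 -0.14  0.68  1.25]
t22.33 tcp [0.5436 0.0199 0.2982] F [-0.4 -0.7  0.3] T [0.   0.   0.01] gap -0.0000 grip 0.0 q [-0.28  0.29  0.2   1.95 -0.07  0.91  1.1 ]
```

View pics/scene1.png

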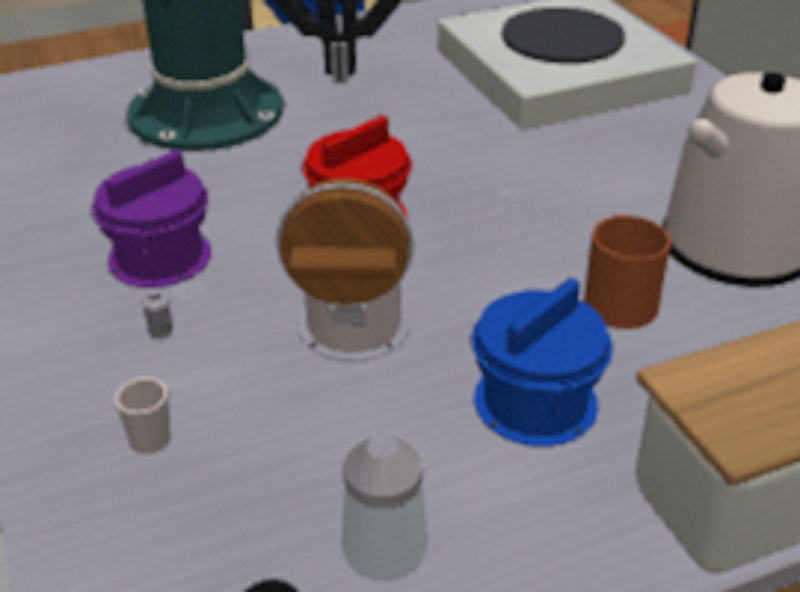

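The cap has tipped part way and stayed there: disc at (345,240), wing at (343,260). The finger came off around 0.7-0.9 rad. I'll measure the angle.

Run:
```python
from u import *
H=np.array(sz(.066,.08)); ex=np.array([np.cos(PSI),np.sin(PSI),0]); ey=np.array([-ex[1],ex[0],0])
for n in("scene1","w4"):
    d=dict(np.load(n+".npz")); P=cloud(d); hsv=cv2.cvtColor(d["image"],cv2.COLOR_RGB2HSV)
    Q=P-H; s=Q@ex; c=Q@ey; z=Q[...,2]
    m=(np.abs(c)<.058)&(np.abs(s)<.14)&(z>.012)&(z<.15)
    if n=="scene1": m&=(hsv[...,0]<22)&(hsv[...,1]>90)
    print(n,m.sum())
    for lo in np.arange(0,.14,.012):
        k=m&(z>lo)&(z<lo+.012)&(np.abs(c)<.03)
        if k.sum()>3: print(lo.round(3),k.sum(),np.percentile(s[k],[5,50,95]).round(4))
```

```text
scene1 1361
0.012 60 [0.0083 0.0106 0.0122]
0.024 78 [0.0075 0.0096 0.0117]
0.036 43 [0.007  0.0092 0.0115]
0.06 40 [0.037  0.0392 0.0408]
0.072 236 [0.0051 0.0219 0.0393]
0.084 85 [0.004  0.0063 0.0084]
0.096 86 [0.0031 0.0053 0.0076]
0.108 95 [0.0005 0.0047 0.0066]
0.12 133 [-0.0286 -0.0015  0.0051]
w4 6081
0.012 536 [-0.023  -0.0091 -0.0005]
0.024 147 [-0.002  -0.0014 -0.0009]
0.036 147 [-0.0028 -0.0021 -0.0016]
0.048 23 [-0.003  -0.0025 -0.0024]
0.072 55 [0.0295 0.0312 0.0358]
0.108 371 [-0.0309 -0.0211  0.0013]
0.12 1798 [-0.0303 -0.0157  0.0006]
```

Disc slope gives a strap angle of about 1.51 rad, so the cap is open and there is clearance if I drop the infuser a bit towards the robot. Next: a close look at the infuser, then pick it up.

Run:
```python
from u import *
o=down(PSI+np.pi/2)
r.goto([.459,-.162,.20],o); claw.ungrasp(); s=st()
d,P=look("w5")
p=P[(P[...,2]>.025)&(P[...,2]<.07)&(np.hypot(P[...,0]-.459,P[...,1]+.161)<.03)]
k=p[p[:,2]>.048]
print(len(p),cv2.minEnclosingCircle(p[:,:2].astype(np.float32)),"knob",len(k),k.mean(0) if len(k) else "",p[:,2].max())
```

```text
t24.02 tcp [ 0.459  -0.1621  0.2   ] F [ 0.2 -0.5  0.2] T [-0.01 -0.08 -0.05] gap 0.0853 grip 0.0 q [ 0.06  0.35  0.24  2.17 -0.14  0.64  1.54]
518 ((0.45899152755737305, -0.1637735813856125), 0.013183367438614368) knob 128 [ 0.45862168 -0.16356182  0.05483325] 0.05748792787176834
```

View pics/w5.png

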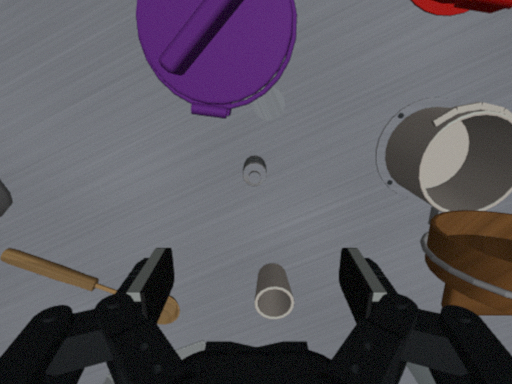

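Infuser at (255,170), open mouth at about (455,160), cap well clear. Grasp and carry.

Run:
```python
from u import *
I=[.459,-.1632]
r.move_l(I+[.06],feed=.25); r.move_l(I+[.022],feed=.08,force_limit=12)
claw.clamp(30); st(); r.move_l(I+[.20],feed=.25); s=st()
if s["finger_gap"]>.008:
    r.move_l(sz(-.016,.20),feed=.25); r.move_l(sz(-.016,.12),feed=.2); print(r.move_l(sz(-.016,.077),feed=.08,force_limit=12)); st()
    claw.ungrasp(); st(); r.wait(.3)
    r.move_l(sz(-.03,.22),feed=.25)
    d,P=look("w6"); st()
```

```text
t25.98 tcp [ 0.4592 -0.1632  0.0222] F [0.1 0.4 3.4] T [ 0.04  0.05 -0.03] gap 0.0247 grip 30.4 q [ 0.18  0.67  0.09  2.26 -0.25  0.22  1.65]
t26.83 tcp [ 0.458  -0.1627  0.1991] F [-0.5  0.5 -1.8] T [ 0.03  0.02 -0.02] gap 0.0249 grip 30.2 q [ 0.05  0.35  0.25  2.17 -0.14  0.63  1.55]
False
t29.04 tcp [0.5113 0.0353 0.0772] F [-0.1 -0.2 -0.5] T [-0.05  0.02 -0.  ] gap 0.0250 grip 30.2 q [-0.26  0.58  0.14  2.19 -0.21  0.38  1.2 ]
t29.66 tcp [0.5111 0.0353 0.077 ] F [0.  0.2 0.1] T [ 0.02 -0.03  0.  ] gap 0.0854 grip 0.0 q [-0.26  0.58  0.14  2.19 -0.21  0.38  1.2 ]
t30.73 tcp [0.4972 0.0409 0.2187] F [-0.2  0.3 -0.6] T [0.04 0.01 0.04] gap 0.0851 grip 0.0 q [-0.36  0.33  0.24  2.13 -0.12  0.69  1.11]
```

View pics/w6.png

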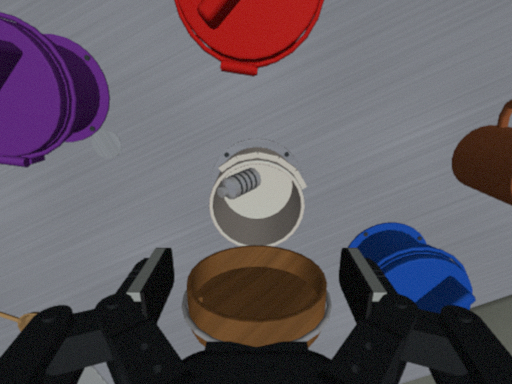

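The infuser lies inside the canister at (240,182) and is released. Now fold the cap shut by pushing from behind.

Run:
```python
from u import *
claw.clamp(20)
r.move_l(sz(-.03,.30),feed=.3); r.move_l(sz(.115,.30),feed=.3); r.move_l(sz(.115,.188),feed=.25); st()
for th in (1.5,1.3,1.1,.9,.7,.5,.35,.2,.1,0,-.04):
    rr,h=108,12
    p=sz((66+11-rr*np.cos(th)+h*np.sin(th))/1e3,(80+rr*np.sin(th)+h*np.cos(th))/1e3)
    hit=r.move_l(p,feed=.15,force_limit=20); print(th,hit,r.sense()["wrist_force"].round(1) if hasattr(r.sense()["wrist_force"],"round") else np.round(r.sense()["wrist_force"],1))
    if hit: break
st()
r.move_l(sz(-.01,.20),feed=.25)
d,P=look("w7"); st()
for lab,lo,hi in(("disc",.082,.105),("wing",.114,.14)):
    p=P[(P[...,2]>lo)&(P[...,2]<hi)&(np.hypot(P[...,0]-CC[0],P[...,1]-CC[1])<.075)]
    if len(p)<9: continue
    A=np.c_[p[:,:2]-CC,np.ones(len(p))]; g=np.linalg.lstsq(A,p[:,2],rcond=None)[0]
    print(lab,len(p),"plane",g.round(4),"rect",cv2.minAreaRect(p[:,:2].astype(np.float32)))
```

```text
t33.15 tcp [ 0.6303 -0.0181  0.1886] F [-0.1 -0.5  0.5] T [-0.02 -0.03 -0.01] gap 0.0001 grip 0.0 q [-0.21  0.53  0.24  1.87 -0.18  0.76  1.28]
1.5 False [-0.3  0.2 -0.9]
1.3 False [ 0.4 -0.6 -0.4]
1.1 False [ 0.2 -0.1  0.2]
0.9 False [ 0.6 -0.3  0.7]
0.7 False [ 0.5 -0.2  0. ]
0.5 False [ 0.5 -0.5 -0.1]
0.35 False [ 0.4 -0.3  0.3]
0.2 False [0.6 0.4 0.6]
0.1 False [ 0.8 -0.1 -0.1]
0 False [-0.6 -0.2  2.3]
-0.04 False [-5.3  0.3 33.1]
t36.25 tcp [0.498  0.0418 0.0912] F [-5.3  0.3 33.1] T [0.04 1.27 0.02] gap 0.0000 grip 16.5 q [-0.3   0.55  0.17  2.22 -0.24  0.39  1.21]
t36.91 tcp [0.515 0.033 0.199] F [-0.2 -0.2 -0. ] T [-0.05  0.04  0.  ] gap -0.0000 grip 0.0 q [-0.35  0.39  0.26  2.11 -0.16  0.66  1.16]
disc 9182 plane [ 0.006  -0.0014  0.0927] rect ((0.5222690105438232, 0.030533578246831894), (0.11957406252622604, 0.11139068752527237), 66.2373046875)
wing 2130 plane [ 0.3368 -0.15    0.1234] rect ((0.5254014730453491, 0.02895818091928959), (0.09523386508226395, 0.013959034346044064), 65.70411682128906)
```

View pics/w7.png

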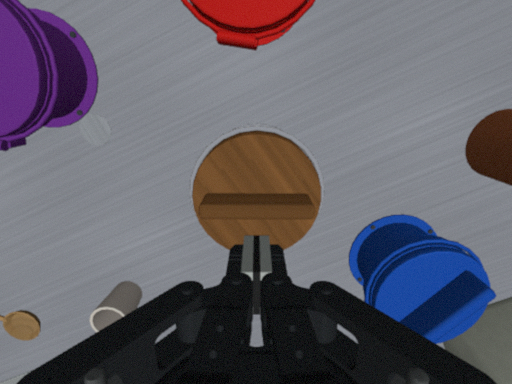

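The cap is shut and flat (slope 0.006). Twist it home, clockwise.

Run:
```python
from u import *
claw.ungrasp()
C=[.5255,.0289]; r.goto(C+[.18],down(PSI)); st()
r.move_l(C+[.098],feed=.12,force_limit=15)
claw.clamp(50); q=list(st()["joints"])
for k in (.8,1.6,2.0,2.12,2.2,2.3):
    p=q.copy(); p[6]-=k; r.move_j(p); s=st()
    if abs(s["wrist_torque"][2])>1: break
claw.ungrasp(); r.move_l(C+[.22],feed=.25)
d,P=look("w8"); st()
for lab,lo,hi in(("disc",.086,.099),("wing",.114,.14)):
    p=P[(P[...,2]>lo)&(P[...,2]<hi)&(np.hypot(P[...,0]-CC[0],P[...,1]-CC[1])<.07)]
    A=np.c_[p[:,:2]-CC,np.ones(len(p))]; g=np.linalg.lstsq(A,p[:,2],rcond=None)[0]
    w,V=np.linalg.eigh(np.cov(p[:,:2].T)); a=np.degrees(np.arctan2(V[1,1],V[0,1]))%180
    print(lab,len(p),"plane",g.round(4),"dir",a,"value if wing",np.radians(a-180)-PSI+.629)
```

```text
t38.81 tcp [0.5255 0.029  0.18  ] F [ 0.5 -0.1  0.8] T [-0.03 -0.01  0.01] gap 0.0858 grip 0.0 q [-0.63  0.5   0.67  2.12 -0.49  0.68 -0.05]
t40.29 tcp [0.5252 0.0291 0.0983] F [-2.7  0.3  5.1] T [ 0.12  0.3  -0.07] gap 0.0133 grip 51.5 q [-0.52  0.61  0.52  2.17 -0.63  0.51  0.06]
t41.08 tcp [0.5253 0.0289 0.0983] F [-1.6  0.4  1.5] T [-0.03  0.05 -0.09] gap 0.0133 grip 51.2 q [-0.52  0.61  0.52  2.17 -0.63  0.51 -0.74]
t41.86 tcp [0.5253 0.0288 0.0983] F [-1.1 -0.   3.4] T [-0.18  0.07 -0.04] gap 0.0131 grip 51.2 q [-0.52  0.61  0.52  2.17 -0.63  0.51 -1.54]
t42.33 tcp [0.5252 0.0287 0.0983] F [-1.  -1.9  1.8] T [-0.31  0.15 -0.16] gap 0.0130 grip 51.2 q [-0.52  0.61  0.52  2.17 -0.63  0.51 -1.93]
t42.58 tcp [0.5252 0.0287 0.0983] F [-1.5 -1.3  3. ] T [-0.4   0.06 -0.13] gap 0.0133 grip 51.2 q [-0.52  0.61  0.52  2.17 -0.63  0.51 -2.05]
t42.83 tcp [0.5252 0.0288 0.0983] F [ 0.1 -1.9  2.8] T [-0.44  0.15 -0.05] gap 0.0135 grip 51.3 q [-0.52  0.61  0.52  2.17 -0.63  0.51 -2.13]
t43.08 tcp [0.526  0.0305 0.0984] F [1.  0.9 3.1] T [ 0.24 -0.21  1.56] gap 0.0134 grip 65.5 q [-0.52  0.61  0.52  2.16 -0.62  0.51 -2.23]
t44.45 tcp [0.5241 0.0294 0.2186] F [ 0.6 -0.5 -0.8] T [ 0.   -0.03 -0.02] gap 0.0856 grip 0.0 q [-0.68  0.44  0.73  2.09 -0.43  0.76 -2.41]
disc 9658 plane [-0.0013  0.0034  0.0923] dir 27.70832587211052 value if wing -1.6048761286713131
wing 1652 plane [0.0124 0.0145 0.1237] dir 119.60862662015867 value if wing -0.0009132970448650912
```

The cap is at its home stop (value about 0.00 rad), the disc is flat and the gripper is clear. Handing in.

```bash
python3 -c "
from station import order; print(order.job_done())"
```

```text
the job is handed in; nothing more can be done
None
```

The job is handed in at about 44 s: the infuser lies inside the canister (on its side), the cap is folded shut and twisted to its home stop, and I saw no contact with the other things.

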